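# Lay the banded carton down against the taping stop

## Robot

A 7-joint arm with a two-finger parallel gripper is mounted at the origin on the work surface. World frame = base frame: x ahead of the robot, y to its left, z up, the work surface at z = 0. Lengths are in mm, angles in degrees, forces in N, time in s.
With the tool pointing down it reaches from about 425 to 925 mm from the base axis. Payload 6.8 kg.
Tool frame: the origin (TCP) lies midway between the tips of the shut fingers; the grasp point (between the pads) lies 19 mm behind it (arm.tcp_to_grasp is the distance from the TCP to the grasp point, in mm); y points along the fingers, x is the direction in which the jaws open and shut, and the axes are right-handed (so a half turn about y gives the same grasp; the last joint's range is limited). The gripper opens to 85 mm and grips with 20 to 120 N. Pads are 22 mm wide; open, the fingers measure 114 mm over their backs; the gripper's body (76 mm by 85 mm) begins 54 mm behind the grasp point. The pads swing forward as they close: fully open they stand 13 mm farther back than shut.
Start: joints at [-71.11, 27.33, 1.283, 89.118, -0.659, 63.558, -4.761], TCP at [286.163, 611.358, 209.208] pointing down, gripper open.
Joint ranges: [-169.35, 169.35], [-19.33, 120.38], [-80.79, 83.38], [13.8, 139.57], [-78.32, 258.32], [9.67, 109.79], [-169.56, 169.56]. Speed limits (degrees/s): [136.94, 136.94, 180, 180, 180, 180, 180].

## Interface

Orientations are given as [roll, pitch, yaw] about the fixed x, y, z axes, in that order (R = Rz(yaw) Ry(pitch) Rx(roll)).
In Python, from bench import status, capture, ticket, arm gives the robot as it stands. The module is installed in compiled form; this text tells all that it offers.
- The arm moves only by the tool arm_command, never from a script. Its argument "increments" is a list of rows, each a list of 3 entries, a list of its own where there are three numbers: the closure, from 0 (fully open) to 1 (shut), then the shift along the tool's x, y, z in m, then the turn about the tool's y in degrees. A call has 1 to 12 rows; each row is the pose to reach, as a shift and turn from the pose commanded when the call began, along the tool's axes at that moment; what a row does not reach only later rows make up. A row lasts 1/12 s, in which the tool goes at most 41.7 mm and 7.16 degrees, less where a joint would pass 70% of its speed; a pose out of reach is approached as far as the arm can. A call with a gripper value outside its range is refused whole. The fingers move at their own pace and stop on an object; "squeeze" is the grip in N (left out, the last holds). Time passes only in rows, so rows that repeat a pose let the fingers close. It gives the time, the measured TCP pose, the force and the opening at its end, in the units of the state.
- status.read_state(): the state, without advancing time (a new reading comes with each control period).
- capture(name): name is "scene" or "top"; returns a dict with "color" (480x640x3 uint8, red, green, blue), "intrinsics" (3x3 intrinsics, pixels), "view" (4x4, takes a point from world to camera coordinates). Camera axes: x right, y up, looking along -z (the intrinsics and any distortion apply to the point x, -y, -z); pixel columns grow to the right and rows downward; lengths in mm; the calibration is good to about 2 mm. A picture is of the moment at which its call begins. There is no depth.
- ticket.close_job(): hands the job in, once; it reports no verdict.
The state is a dict: "time_s": time; "joint_pos": joint angles; "joint_vel": joint speeds; "tau": joint torques, N m; "tcp_pos": TCP position; "orientation": TCP orientation; "ft_force": force on the tool from outside, world axes, zero at the start; "torque": the same for the moment, N m; "opening": finger opening in mm.
Only numpy, scipy, OpenCV 4.12 (cv2) and the standard library are available. Lean on these libraries where they do the work, as an engineer would, in place of code of your own. Each camera call takes 0.05 s, during which the arm holds its last target. There are 200 camera calls.

## Task

On the green mat two small cartons stand on end. Tip the one with the orange band over towards the red stop bar so that it lies on its broad side, and push it along the mat until its orange top end sits flush against the bar, ready for taping. Only push it, never lift or carry it, and leave the plain carton standing and everything else where it is.

Things in the scene. Friction and masses are not known exactly. Their poses are not given: they have to be found in the camera images.
- carton_mid (a point): The middle of the carton to be tipped: closed kraft cardboard carton, 90 mm wide (its x), 50 mm deep (its y), 170 mm tall (its z), about 0.25 kg, with an orange band round the top 35 mm that also covers the top end. This point lies at the centre of the box, 85 mm above its underside. Axes as carton. It stands on end on the mat in one of two places, the plain carton in the other, about 160 mm apart centre to centre.
- carton: The same carton with the orange band; origin at the centre of the underside it stands on at the start, z towards the orange end, x along the 90 mm width, y along the 50 mm depth (normal to the broad sides). At the start one broad side faces the stop bar to within about 0.12 rad. It rests freely: pushed near the top it tips rather than slides, falls by itself once leant about 0.3 rad, and can be slid on the mat with a few newtons when lying.
- carton_corner_a (a point): On the orange top end of the carton, at mid depth, at its edge on the -x side (45 mm from the middle of the end).
- carton_corner_b (a point): On the orange top end of the carton, at mid depth, at its edge on the +x side (45 mm from the middle of the end).
- stop: Red stop bar fixed on the mat, 340 mm long (its x), 20 mm wide (its y), 30 mm high (two screw heads stand 3 mm above it). Origin at the centre of its underside, on the mat's top. It lies across one end of the mat, on either its +y or its -y side, 270 mm from the mat's centre, parallel to the mat's x.
- mat: Green mat fixed on the table, 420 mm (its x) by 600 mm (its y), 4 mm thick; origin at the centre of its underside, on the table. The two cartons stand about 80 mm either side of its centre along its x, near its middle line.
- plain: Plain kraft carton without orange, same size and mass as the other; stands on end; origin at the centre of its underside, z up. To be left standing.
- rule: Flat aluminium rule fixed on the mat at the end opposite the stop bar: 340 mm (x) by 30 mm (y) by 3 mm; origin at the centre of its underside. Not to be used.
- tin: Blue metal polish tin, diameter 60 mm, 30 mm high, on the mat's far (+x) edge; origin at the centre of its underside. Leave alone.
- tape: Roll of brown tape lying flat, diameter 72 mm, 25 mm high, on the mat's far (+x) edge; origin at the centre of its underside. Leave alone.
- soles: Stack of three dark shoe soles, about 220 mm by 85 mm by 48 mm, left (+y) of the mat; origin at the underside. Leave alone.
- clog_left: Dark clog, about 220 mm by 85 mm by 65 mm, beside the right (-y) end of the mat, the one nearer the robot; origin at the underside. Leave alone.
- clog_right: Dark clog like the other, the one farther from the robot; origin at the underside. Leave alone.
- brush: Flat glue brush with a wooden handle, 200 mm long, lying left (+y) of the mat; origin at the underside. Leave alone.
Things that resemble listed ones, but are neither listed nor needed, are in the scene too. What is shaped like the plain but blue is not meant.

How it is judged (in metres and radians):
At the end, for the whole second after the job is handed in: The banded carton lies at rest on the mat on a broad side (within 0.1 rad), in front of the red bar, with both edges of its orange top end within 5 mm of the bar's face; the plain carton still stands within 20 mm of its place and the other things lie within 30 mm of theirs (angle between carton_mid's own z axis and vertical between 1.47 and 1.67 rad and (angle between carton_mid's own y axis and vertical below 0.1 rad or angle between carton_mid's own y axis and vertical above 3.04 rad) and height (world z) of carton_mid below 0.034 m and linear speed of carton below 0.02 m/s and x of carton_mid in the frame of stop between -0.125 and 0.125 m and y of carton_corner_a in the frame of stop between -0.015 and 0.015 m and y of carton_corner_b in the frame of stop between -0.015 and 0.015 m and angle between plain's own z axis and vertical below 0.08 rad and distance of plain from where it was at the start of the episode below 0.02 m and distance of each of tin, tape, soles, clog_left, clog_right, brush from where it was at the start of the episode below 0.03 m); the robot touches nothing.
It fails at once if the banded carton is lifted off the mat (height (world z) of carton_mid above 0.112 m).
It fails at once if the lying carton is lifted off the mat (angle between carton_mid's own z axis and vertical above 1.35 rad and height (world z) of carton_mid above 0.06 m).
It fails at once if the plain carton is tipped or pushed away (angle between plain's own z axis and vertical above 0.25 rad or distance of plain from where it was at the start of the episode above 0.03 m).
It fails at once if another thing is knocked away (distance of any of tin, tape, soles, clog_left, clog_right, brush from where it was at the start of the episode above 0.04 m).
It also fails if it takes over 42 s, if anything falls off the work surface, if the arm or the gripper's body presses on something with over 40 N, if the wrist force passes 120 N, or if a joint passes its speed limit or range.

## Working session

There is one attempt and no reset: what is moved stays moved. The work goes in short steps, Python scripts to look and compute and a tool call to move; the robot and the scene stay as the last step left them, time stands still between calls to the robot, and variables do not carry over. Pictures are saved under pics/ and viewed, about 8 in all and at most 12, crops included, and the job is handed in when it is done.

Besides the shell and the picture viewer there is one more tool, called after "Emit:" by a JSON object that holds its "method" and its "body". arm_command: Moves the arm, as the interface text tells. Its arguments: {"type":"object","properties":{"increments":{"type":"array"},"squeeze":{"type":"number"}},"required":["increments"]}

```bash
mkdir -p pics
cat > h.py <<'E'
import numpy as np, cv2
from bench import status, capture
def cap(n):
    c=capture(n); return c["color"],np.array(c["intrinsics"]),np.array(c["view"])
def ray(K,V,u,v):
    d=np.linalg.inv(K)@[u,v,1]; d=np.array([d[0],-d[1],-d[2]])
    R=V[:3,:3]; return -R.T@V[:3,3], R.T@d
def onz(K,V,u,v,z):
    o,d=ray(K,V,u,v); return o+d*(z-o[2])/d[2]
def proj(K,V,p):
    c=V[:3,:3]@p+V[:3,3]; q=K@[c[0],-c[1],-c[2]]; return q[:2]/q[2]
E
python3 - <<'E'
from h import *
s=status.read_state(); print(s)
for n in("scene","top"):
    c,K,V=cap(n); cv2.imwrite(f"pics/{n}0.png",c[:,:,::-1]); np.savez(f"{n}0.npz",c=c,K=K,V=V); print(n,K,-V[:3,:3].T@V[:3,3],V[:3,:3])
E
```

```text
{'time_s': 0.0, 'joint_pos': array([-71.10877468,  27.37531154,   1.27947826,  89.17962353,
        -0.66126697,  63.55836383,  -4.76294836]), 'joint_vel': array([ 0.10890791,  0.00543551,  0.01421438,  0.00589851,  0.01173091,
        0.08765052, -0.00440955]), 'tau': array([ 2.90446669e-04, -5.96472967e+01,  1.60828885e+00, -2.81193334e+01,
        1.25757518e-02,  9.57451179e-03,  3.39736653e-05]), 'tcp_pos': array([285.89912923, 610.74559961, 208.22157714]), 'orientation': array([-90.00555405,   0.10586093,  64.9140325 ]), 'ft_force': array([0.55045473, 0.09621618, 0.15742478]), 'torque': array([ 0.02747891,  0.00720106, -0.037923  ]), 'opening': 85.5724468225782}
scene [[544.37309259   0.         323.73262797]
 [  0.         544.37309259 232.20099353]
 [  0.           0.           1.        ]] [1444.50105411 -359.02728216 1339.16397479] [[ 0.3923117   0.9198172  -0.00527614]
 [-0.71258797  0.30754333  0.63058345]
 [ 0.58164415 -0.24362555  0.77610352]]
top [[494.41573665   0.         326.13492702]
 [  0.         494.41573665 236.82056279]
 [  0.           0.           1.        ]] [ 359.08547617    9.69563537 1579.73827861] [[-0.00766961 -0.99987506  0.01382192]
 [ 0.99171429 -0.00583302  0.1283306 ]
 [-0.12823394  0.01469164  0.99163512]]
```

View pics/scene0.png

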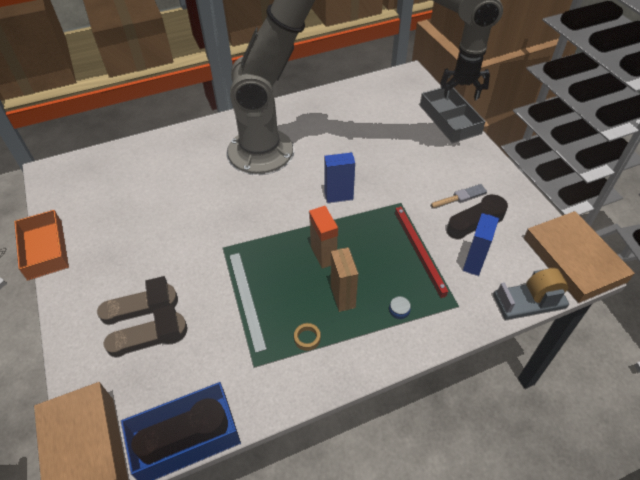

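View pics/top0.png

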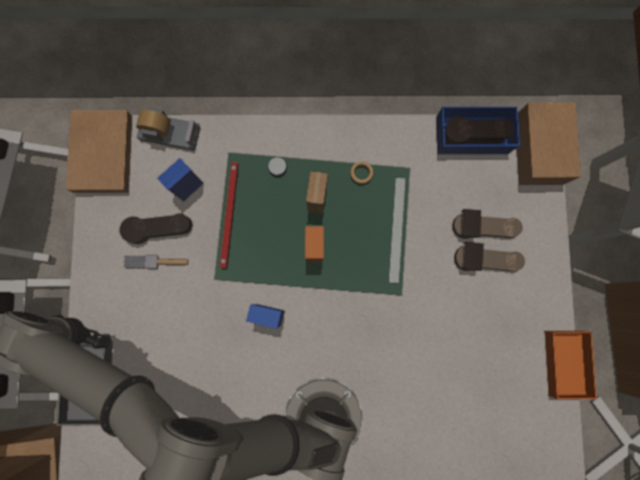

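The red bar lies at the mat's left (+y) end: top view (229,215), scene view (421,250). The only candidates for the banded carton are these:
- Kraft carton with orange top: top (314,242), scene (323,235). This is my choice.
- Plain kraft carton: top (317,190).
- Blue boxes: top (265,317) and (180,180).
- Orange tray: top (572,365).

Next I'll measure it and check it in a crop.

```bash
cat > m.py <<'E'
from h import *
def mask(c,kind):
    h=cv2.cvtColor(c,cv2.COLOR_RGB2HSV); H,S,Vv=[h[...,i].astype(int) for i in range(3)]
    if kind=="orange": return ((H>=5)&(H<=14)&(S>170)&(Vv>110)).astype(np.uint8)
    if kind=="red": return (((H<=4)|(H>=174))&(S>150)&(Vv>60)).astype(np.uint8)
    if kind=="green": return ((H>55)&(H<95)&(S>70)).astype(np.uint8)
    if kind=="kraft": return ((H>=8)&(H<=20)&(S>60)&(S<175)&(Vv>80)).astype(np.uint8)
def rects(c,K,V,kind,z,roi,amin=40):
    m=mask(c,kind); r=np.zeros_like(m); x0,y0,x1,y1=roi; r[y0:y1,x0:x1]=m[y0:y1,x0:x1]
    out=[]
    for k in cv2.findContours(r,cv2.RETR_EXTERNAL,cv2.CHAIN_APPROX_NONE)[0]:
        if cv2.contourArea(k)<amin: continue
        P=np.array([onz(K,V,u,v,z)[:2] for u,v in k[:,0]],np.float32)
        R=cv2.minAreaRect(P); out.append((k[:,0].mean(0).round(),np.round(R[0],1),np.round(R[1],1),round(R[2],2)))
    return out
E
python3 - <<'E'
from m import *
d=np.load("top0.npz");c,K,V=d["c"],d["K"],d["V"]
for kind,z,roi in(("orange",174,(210,140,420,300)),("red",34,(210,140,420,300)),("green",4,(200,140,430,310)),("kraft",174,(290,160,340,220))):
    for r in rects(c,K,V,kind,z,roi): print(kind,r)
h=cv2.cvtColor(c,cv2.COLOR_RGB2HSV);print(h[242,314],h[262,314],h[215,229],h[180,317])
d2=np.load("scene0.npz");c2=d2["c"]
for r in rects(c2,d2["K"],d2["V"],"red",34,(380,190,470,310)): print("scene red",r)
a=cv2.resize(c[150:290,210:350],(560,560),interpolation=cv2.INTER_CUBIC)
cv2.imwrite("pics/crop0.png",np.hstack([a])[:,:,::-1])
E
```

```text
red (array([229., 214.]), array([634.3, 294.3]), array([ 18.6, 286.6]), 84.85)
kraft (array([316., 187.]), array([685.9,  16. ]), array([51.6, 92.7]), 81.49)
[ 12 160 155] [25 60 47] [  1 175 128] [ 17  84 137]
scene red (array([423., 253.]), array([643.8, 293.5]), array([ 19.6, 319.8]), 84.88)
```

View pics/crop0.png

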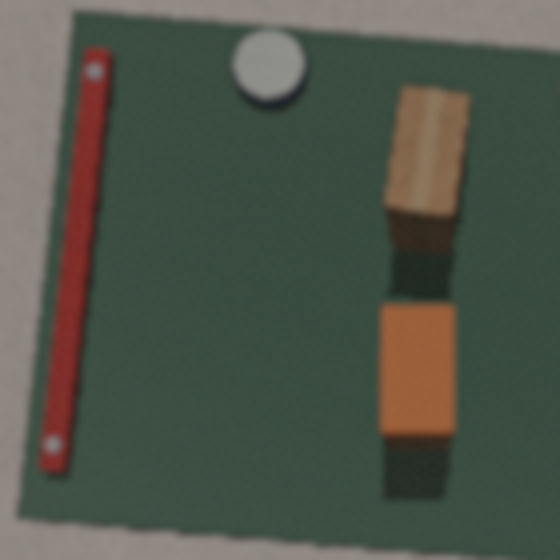

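```bash
sed -i 's/(H>=5)&(H<=14)&(S>170)&(Vv>110)/(H>=6)\&(H<=14)\&(S>130)\&(Vv>115)/; s/((H>55)&(H<95)&(S>70))/((H>50)\&(H<95)\&(S>40)\&(Vv<110))/' m.py
python3 - <<'E'
from m import *
d=np.load("top0.npz");c,K,V=d["c"],d["K"],d["V"]
for kind,z,roi in(("orange",174,(210,140,420,300)),("green",4,(200,140,430,310))):
    for r in rects(c,K,V,kind,z,roi): print(kind,r)
h=cv2.cvtColor(c,cv2.COLOR_RGB2HSV);print(h[215,270])
d2=np.load("scene0.npz");c2,K2,V2=d2["c"],d2["K"],d2["V"]
print([proj(K2,V2,p) for p in np.array([[590.,22,174],[634,294,34]])])
for r in rects(c2,K2,V2,"orange",174,(295,195,350,240)): print("scene orange",r)
E
```

```text
orange (array([314., 242.]), array([527.8,  25.2]), array([48.7, 89.4]), 89.62)
green (array([361., 172.]), array([ 774.4, -129.4]), array([39.4, 36.9]), 89.76)
green (array([313., 220.]), array([609.3,  27.4]), array([591. , 411.6]), 84.8)
[70 60 77]
[array([331.52670084, 235.35018988]), array([419.65292734, 246.98316799])]
scene orange (array([323., 220.]), array([527.5,  23.5]), array([53.5, 93.5]), 89.77)
```

The crop shows the orange-topped carton at crop pixel (418,370), standing alone, with the plain one at (428,150). The measurements agree with the given sizes:
- **Carton:** 49×89 mm, centred at (528,25) with yaw about 0°.
- **Mat:** centred at (609,27) with yaw −5.2°. That puts the bar at about (634,295), which matches its mask.

I'll move over the carton to its −y side.

Emit:
{"method": "arm_command", "body": {"increments": [[0.4, [0, -0.03, 0], 5], [0.4, [-0.02, -0.06, -0.02], 12], [0.4, [-0.05, -0.07, -0.05], 19], [0.4, [-0.08, -0.07, -0.08], 26], [0.4, [-0.11, -0.07, -0.11], 33], [0.4, [-0.14, -0.07, -0.14], 40], [0.4, [-0.17, -0.07, -0.17], 47], [0.4, [-0.2, -0.07, -0.2], 54], [0.4, [-0.23, -0.07, -0.23], 60], [0.4, [-0.26, -0.07, -0.26], 65], [0.4, [-0.28, -0.07, -0.28], 65], [0.4, [-0.3, -0.07, -0.3], 65]]}}

```text
time_s: 1.1
tcp_pos: [431.2, 208.9, 279.1]
orientation: [-90.0, 0.0, -0.3]
ft_force: [0.3, 0.0, 0.1]
opening: 51.3
```

Emit:
{"method": "arm_command", "body": {"increments": [[0.4, [0.012, 0, -0.034], 0], [0.4, [0.025, 0, -0.07], 0], [0.4, [0.038, 0, -0.105], 0], [0.4, [0.05, 0, -0.14], 0], [0.4, [0.063, 0, -0.175], 0], [0.4, [0.075, 0, -0.21], 0], [0.4, [0.088, 0, -0.245], 0], [0.4, [0.097, 0, -0.272], 0], [0.4, [0.097, 0, -0.272], 0], [0.4, [0.097, 0.035, -0.272], 0], [0.4, [0.097, 0.07, -0.272], 0], [0.4, [0.097, 0.1, -0.272], 0]]}}

```text
time_s: 2.1
tcp_pos: [526.7, -59.2, 177.4]
orientation: [-90.0, 0.0, -0.1]
ft_force: [-0.3, 0.8, -0.4]
opening: 51.2
```

Emit:
{"method": "arm_command", "body": {"increments": [[0.4, [0, 0.02, 0], 0], [0.4, [0, 0.035, 0], 0], [0.4, [0, 0.035, 0.01], 0], [0.4, [0, 0.035, 0.02], 0], [0.4, [0, 0.035, 0.03], 0], [0.4, [0, 0.035, 0.035], 0], [0.4, [0, 0.035, 0.04], 0], [0.4, [0, 0.035, 0.045], 0], [0.4, [0, 0.035, 0.05], 0], [0.4, [0, 0.035, 0.053], 0], [0.4, [0, 0.035, 0.056], 0], [0.4, [0, 0.035, 0.06], 0]]}}

```text
time_s: 3.1
tcp_pos: [527.4, 0.2, 144.3]
orientation: [-90.0, -0.0, -0.1]
ft_force: [0.1, -0.1, -0.3]
opening: 50.9
```

Emit:
{"method": "arm_command", "body": {"increments": [[0.4, [0, 0, 0.005], 0], [0.4, [0, 0, 0.01], 0], [0.4, [0, 0, 0.015], 0], [0.4, [0, 0, 0.02], 0], [0.4, [0, 0, 0.025], 0], [0.4, [0, 0, 0.03], 0], [0.4, [0, 0, 0.035], 0], [0.4, [0, 0, 0.04], 0], [0.4, [0, 0, 0.044], 0], [0.4, [0, 0, 0.048], 0], [0.4, [0, 0, 0.05], 0], [0.4, [0, 0, 0.05], 0]]}}

```text
time_s: 4.1
tcp_pos: [527.4, 50.9, 144.2]
orientation: [-90.0, 0.0, -0.0]
ft_force: [-0.4, -0.1, 0.2]
opening: 51.4
```

Emit:
{"method": "arm_command", "body": {"increments": [[0.4, [0, 0, 0], 0], [0.4, [0, -0.02, 0], 0], [0.4, [0, -0.04, -0.03], 0], [0.4, [0, -0.04, -0.07], 0], [0.4, [0, -0.04, -0.11], 0], [0.4, [0, -0.04, -0.14], 0], [0.4, [0, -0.04, -0.17], 0], [0.4, [0, -0.04, -0.18], 0], [0.4, [0, -0.04, -0.18], 0]]}}

```text
time_s: 4.85
tcp_pos: [526.5, -133.5, 184.5]
orientation: [-90.1, -0.0, -0.4]
ft_force: [-0.3, 1.4, 0.7]
opening: 51.0
```

Run:
```python
from m import *
c,K,V=cap("scene");c2,K2,V2=cap("top")
a=cv2.resize(c[180:320,200:480],(784,392));b=cv2.resize(c2[140:310,200:430],(270,200))
cv2.imwrite("pics/tip.png",a[:,:,::-1])
np.savez("top1.npz",c=c2,K=K2,V=V2); np.savez("scene1.npz",c=c,K=K,V=V)
for k,z in(("orange",54),("kraft",54),("kraft",174)):
  for r in rects(c2,K2,V2,k,z,(225,140,420,300)): print(k,z,r)
```

```text
orange 54 (array([255., 247.]), array([527.6, 207.2]), array([36. , 91.2]), 87.86)
kraft 54 (array([276., 247.]), array([527.3, 142.2]), array([172.8,  96.6]), 89.67)
kraft 54 (array([316., 187.]), array([713.8,  16.6]), array([ 56.1, 100.6]), 81.61)
kraft 54 (array([361., 172.]), array([ 764.5, -126.6]), array([66.7, 68.5]), 89.19)
kraft 174 (array([276., 247.]), array([514. , 131.8]), array([159.2,  89. ]), 89.67)
kraft 174 (array([316., 187.]), array([685.9,  16.1]), array([51.7, 92.7]), 81.61)
kraft 174 (array([361., 172.]), array([ 732.6, -115.9]), array([61.4, 63.1]), 89.19)
```

View pics/tip.png

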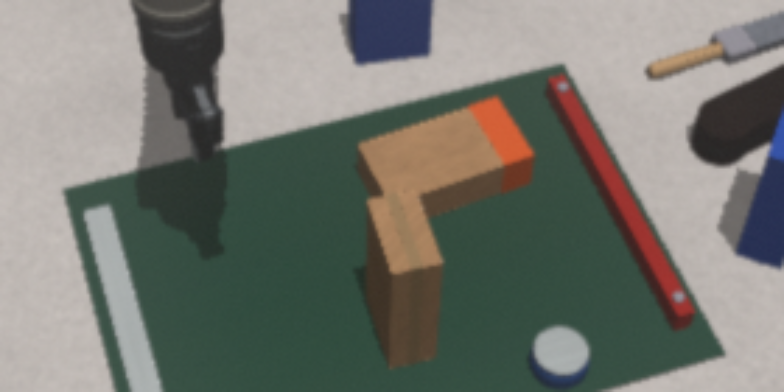

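The carton now lies flat, with its orange end towards the bar at crop (510,140). It is centred at about (527,140) and its bottom end is at y≈55. The plain carton has not moved (686,16). I'll descend behind the bottom end with the tool squared to the bar.

Emit:
{"method": "arm_command", "body": {"increments": [[0.4, [0, 0.02, 0.03], 2.5], [0.4, [0, 0.05, 0.06], 5], [0.4, [0, 0.08, 0.09], 5], [0.4, [0, 0.11, 0.11], 5], [0.4, [0, 0.135, 0.11], 5], [0.4, [0, 0.155, 0.11], 5], [0.4, [0, 0.158, 0.12], 5], [0.4, [0, 0.158, 0.13], 5], [0.4, [0, 0.158, 0.14], 5], [0.4, [0, 0.158, 0.145], 5], [0.4, [0, 0.158, 0.15], 5], [0.4, [0, 0.158, 0.15], 5]]}}

```text
time_s: 5.95
tcp_pos: [528.2, 22.3, 27.2]
orientation: [-89.9, -0.1, -5.0]
ft_force: [-0.5, -0.0, 0.8]
opening: 51.1
```

Emit:
{"method": "arm_command", "body": {"increments": [[0.4, [0, 0, 0.008], 0], [0.4, [0, 0, 0.015], 0], [0.4, [0, 0, 0.021], 0], [0.4, [0, 0, 0.026], 0], [0.4, [0, 0, 0.031], 0], [0.4, [0, 0, 0.036], 0], [0.4, [0, 0, 0.041], 0], [0.4, [0, 0, 0.046], 0], [0.4, [0, 0, 0.051], 0], [0.4, [0, 0, 0.056], 0], [0.4, [0, 0, 0.061], 0], [0.4, [0, 0, 0.066], 0]]}}

```text
time_s: 6.95
tcp_pos: [533.3, 86.5, 26.2]
orientation: [-90.0, -0.0, -5.1]
ft_force: [-0.9, -1.7, 1.0]
opening: 51.3
```

Emit:
{"method": "arm_command", "body": {"increments": [[0.4, [0, 0, 0.004], 0], [0.4, [0, 0, 0.008], 0], [0.4, [0, 0, 0.011], 0], [0.4, [0, 0, 0.014], 0], [0.4, [0, 0, 0.014], 0]]}}

```text
time_s: 7.37
tcp_pos: [534.6, 100.8, 26.2]
orientation: [-90.0, -0.0, -5.0]
ft_force: [-0.5, 0.3, 0.0]
opening: 51.2
```

```bash
cat > look.py <<'E'
import sys
from m import *
c,K,V=cap("scene");c2,K2,V2=cap("top")
n=sys.argv[1]
a=cv2.resize(c[190:300,330:470],(700,550),interpolation=cv2.INTER_CUBIC)
b=cv2.resize(c2[200:290,210:300],(550,550),interpolation=cv2.INTER_CUBIC)
cv2.imwrite(f"pics/{n}.png",cv2.resize(np.hstack([a,b]),(800,352))[:,:,::-1])
for k,z in(("orange",54),("kraft",174),("red",34)):
  for r in rects(c2,K2,V2,k,z,(210,140,340,300)): print(k,z,r)
for r in rects(c,K,V,"orange",54,(330,180,440,260)): print("scene",r)
E
python3 look.py push1
```

```text
orange 54 (array([237., 241.]), array([544. , 263.2]), array([37.4, 91.6]), 85.3)
kraft 174 (array([244., 242.]), array([528. , 221.7]), array([82.7, 89.4]), 85.32)
kraft 174 (array([316., 187.]), array([685.6,  15.5]), array([52.2, 93.1]), 81.88)
red 34 (array([229., 214.]), array([634.3, 294.1]), array([ 18.2, 286.7]), 84.8)
scene (array([397., 225.]), array([544.1, 263. ]), array([39.2, 95.9]), 85.31)
```

View pics/push1.png

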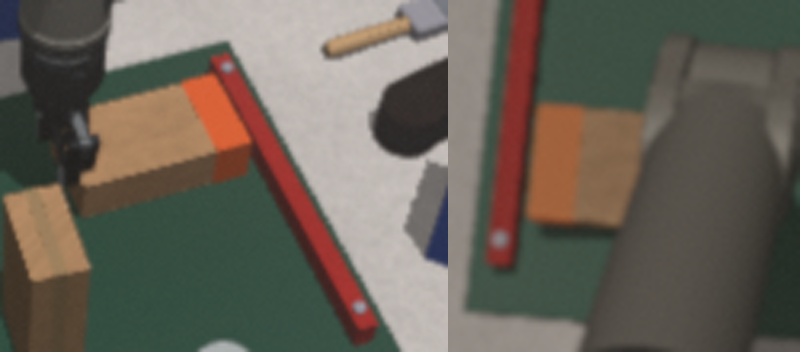

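The carton is now square to the bar at about 85.3°, with roughly 12 mm still to go (right panel, near x 520–530). I'll push slowly until the force rises.

Emit:
{"method": "arm_command", "body": {"increments": [[0.4, [0, 0, 0.002], 0], [0.4, [0, 0, 0.004], 0], [0.4, [0, 0, 0.006], 0], [0.4, [0, 0, 0.008], 0], [0.4, [0, 0, 0.009], 0], [0.4, [0, 0, 0.01], 0], [0.4, [0, 0, 0.011], 0], [0.4, [0, 0, 0.011], 0]]}}

```text
time_s: 8.13
tcp_pos: [535.5, 111.2, 26.2]
orientation: [-90.0, 0.0, -5.1]
ft_force: [-0.8, -1.2, -0.2]
opening: 50.7
```

Emit:
{"method": "arm_command", "body": {"increments": [[0.4, [0, 0, 0.001], 0], [0.4, [0, 0, 0.002], 0], [0.4, [0, 0, 0.002], 0]]}}

```text
time_s: 8.38
tcp_pos: [535.7, 113.2, 26.2]
orientation: [-90.0, -0.0, -5.1]
ft_force: [0.8, -0.9, -0.6]
opening: 51.3
```

Emit:
{"method": "arm_command", "body": {"increments": [[0.4, [0, 0, 0.001], 0], [0.4, [0, 0, 0.002], 0], [0.4, [0, 0, 0.002], 0]]}}

```text
time_s: 8.63
tcp_pos: [535.6, 114.2, 26.1]
orientation: [-90.0, 0.0, -5.1]
ft_force: [-0.4, -2.8, 0.8]
opening: 51.2
```

Emit:
{"method": "arm_command", "body": {"increments": [[0.4, [0, 0, 0.001], 0], [0.4, [0, 0, 0.002], 0], [0.4, [0, 0, 0.002], 0]]}}

```text
time_s: 8.88
tcp_pos: [535.4, 114.4, 26.1]
orientation: [-90.1, 0.0, -5.2]
ft_force: [-1.3, -7.0, 2.4]
opening: 51.0
```

The arm has stalled at about 7 N, so the carton is seated against the bar. I'll back off, rise and check.

Emit:
{"method": "arm_command", "body": {"increments": [[0.4, [0, 0, -0.005], 0], [0.4, [0, 0, -0.015], 0], [0.4, [0, 0, -0.03], 0], [0.4, [0, 0, -0.05], 0], [0.4, [0, -0.03, -0.07], 0], [0.4, [0, -0.07, -0.1], 0], [0.4, [0, -0.11, -0.14], 0], [0.4, [0, -0.15, -0.18], 0], [0.4, [0, -0.19, -0.22], 0], [0.4, [0, -0.22, -0.25], 0], [0.4, [0, -0.22, -0.25], 0], [0.4, [0, -0.22, -0.25], 0]]}}

```text
time_s: 9.88
tcp_pos: [514.9, -138.2, 251.1]
orientation: [-90.0, -0.5, -5.4]
ft_force: [-0.0, -1.6, 0.1]
opening: 51.4
```

```bash
python3 look.py fin
python3 - <<'E'
from m import *
a=np.load("top0.npz")["c"].astype(int);c2,K,V=cap("top")
s=status.read_state();print(s["tcp_pos"],s["ft_force"])
# changed pixels at the other things (brush, soles, clogs, tin, tape)
for n,(x0,y0,x1,y1) in dict(brush=(120,250,190,275),soles=(115,210,195,245),clogs=(450,205,530,275),tin=(265,150,290,182),tape=(348,155,378,190)).items():
    print(n,(abs(c2.astype(int)-a).max(2)[y0:y1,x0:x1]>40).sum())
for r in rects(c2,K,V,"kraft",54,(210,210,300,290))+rects(c2,K,V,"orange",54,(210,210,300,290)): print(r)
E
```

```text
orange 54 (array([233., 241.]), array([545.7, 277.1]), array([38.6, 91.7]), 84.38)
kraft 174 (array([254., 243.]), array([525.8, 193.6]), array([158.4,  89.9]), 84.74)
kraft 174 (array([316., 188.]), array([685.9,  15.8]), array([51.9, 92.7]), 81.49)
red 34 (array([228., 214.]), array([634.3, 294.4]), array([ 18.9, 286.6]), 84.94)
scene (array([401., 224.]), array([544.9, 275.5]), array([37.5, 96.8]), 84.96)
[ 514.05255324 -131.96808632  246.33305305] [-0.21472323  0.4857427  -0.7558035 ]
brush 0
soles 0
clogs 0
tin 0
tape 0
(array([254., 242.]), array([540.1, 209.3]), array([172. ,  97.3]), 84.74)
(array([233., 241.]), array([545.9, 277.1]), array([38.7, 91.9]), 84.75)
```

View pics/fin.png

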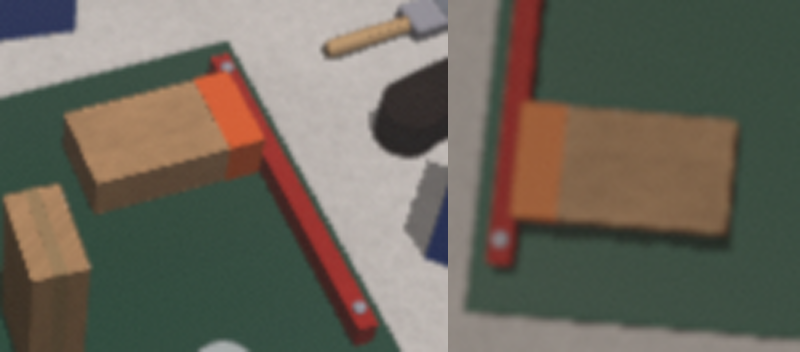

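The picture shows the orange end against the bar along its whole width (right panel, x≈515), with angles of 84.7° for the carton and 84.9° for the bar. The arm is clear, so I'm handing in.

```bash
python3 -c "from bench import ticket; print(ticket.close_job())"
```

```text
the job is handed in; nothing more can be done
None
```

I tipped the orange-banded carton towards the red bar with a push near its top. I then pushed it about 60 mm along the mat with both fingers until it stopped against the bar at about 7 N. The arm backed off and I handed the job in at about 10 s of the 42 s allowed.

The last checks, made just before handing in:
- **Carton:** it lies flat and parallel to the bar to within about 0.6° by the masks. Its orange end showed no visible gap to the bar in either view, and its middle sits about 86 mm from the bar's centre along the bar.
- **Plain carton:** it still stands where it was, to within about 0.5 mm.
- **Other things:** brush, soles, clogs, tin and tape showed no changed pixels in the top view.

No check failed or disagreed. Handing in gives no verdict, so the result itself is unconfirmed.

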